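# Hold the spice grinder's bayonet lid at its pulse mark

### The arm

A 6-joint arm with a two-finger parallel gripper is mounted at the origin on the work surface. World frame = base frame: x ahead of the robot, y to its left, z up, the work surface at z = 0. Lengths are in m, angles in rad, forces in N, time in s.
With the tool pointing down it reaches from about 0.35 to 0.95 m from the base axis. Payload 17.4 kg.
Tool frame: the origin (TCP) lies midway between the tips of the shut fingers; the grasp point (between the pads) lies robot.grip_point_offset behind it (robot.grip_point_offset is the distance from the TCP to the grasp point, in m); z points along the fingers, y is the line along which they close (so a half turn about z gives the same grasp; the last joint's range is limited). The gripper opens to 93 mm and grips with 3 to 60 N. Pads are 15 mm wide; open, the fingers measure 128 mm over their backs; the gripper's body (75 mm by 188 mm) begins 65 mm behind the grasp point.
Start: joints at [1.113, 0.116, 1.442, -0, 1.584, -0.038], TCP at [0.275, 0.616, 0.219] pointing down, gripper open.
Joint ranges: [-2.83, 2.83], [-0.83, 2.19], [0.07, 2.5], [-1.14, 4.28], [0.01, 3], [-2.97, 2.97]. Speed limits (rad/s): [1.89, 1.89, 2.22, 3.14, 3.14, 3.14].

### API

Orientations are given as a unit quaternion [w, x, y, z].
In Python, from plant import get_state, viewer, workorder, robot gives the robot as it stands. The module is installed in compiled form; this text tells all that it offers.
- The arm moves only by the tool drive_tool, never from a script. Its argument "steps" is a list of rows, each an object of numbers: "jaw": the gripper's target within -1 to 1 (fully open at 1, half-way at 0, shut at -1); "dx", "dy", "dz": the shift along the world's x, y, z in m; "rx", "ry", "rz": the turn, a rotation vector about the world's x, y, z in degrees. In form: [{"jaw": .., "dx": .., "dy": .., "dz": .., "rx": .., "ry": .., "rz": ..}, ...]. A call has 1 to 10 rows; each row shifts and turns the commanded pose from where the row before left it; what a row does not reach is not made up. A row lasts 1/10 s, in which the tool goes at most 50 mm and 8.59 degrees, less where a joint would pass 70% of its speed; a pose out of reach is approached as far as the arm can. A call is refused whole if a number of a shift passes 0.05 or a number of a turn 8.59, either way. A call with a gripper value outside its range is refused whole. The fingers move at their own pace and stop on an object; the grip force is fixed at half the most. Time passes only in rows, so rows that do not move let the fingers close. It gives the time, the measured TCP pose, the force, the opening and the grip force at its end, in the units of the state.
- get_state(): the state, without advancing time (a new reading comes with each control period).
- viewer.grab_frame(name): name is "side" or "top" or "wrist"; returns a dict with "image" (400x640x3 uint8, red, green, blue), "fx", "fy", "cx", "cy" (pixels), "view" (4x4, takes a point from world to camera coordinates); the wrist camera has in their place "hand_eye" (4x4, takes a point from camera to tool coordinates, whose origin is the TCP and whose axes are the flange's). Camera axes: x right, y up, looking along -z (the intrinsics and any distortion apply to the point x, -y, -z); pixel columns grow to the right and rows downward; lengths in m; the calibration is good to about 2 mm. A picture is of the moment at which its call begins: read the wrist's pose just before it. There is no depth.
- workorder.close_job(): hands the job in; it is judged then, once.
The state is a dict: "time": time; "qpos": joint angles; "joint_velocities": joint speeds; "tau": joint torques, N m; "tcp_pos": TCP position; "eef_rot": TCP orientation; "force": force on the tool from outside, world axes, zero at the start; "moment": the same for the moment, N m; "width": finger opening in m; "gripper_force": force on a finger pad.
Only numpy, scipy, OpenCV 4.12 (cv2) and the standard library are available. Lean on these libraries where they do the work, as an engineer would, in place of code of your own. Each camera call takes 0.05 s, during which the arm holds its last target. There are 200 camera calls.

### The job

Lift the spice grinder's black lid up and off its hook on the wire grid, set it into the grinder's collar with its two lugs in the slots at the white marks, and turn it clockwise (seen from above) until its white pointers stand at the green pulse marks, half way to the lock; never let it click over into the lock at the pink-red marks. The lid springs back when let go, so finish while still gripping it and holding it at the green marks. Leave everything else on the shelf and the other hook as it is.

Things in the scene. Friction and masses are not known exactly. Their poses are not given: they have to be found in the camera images.
- lid: Loose grinder lid, 130 g (varies), hanging level on a hook. Origin: on its axis at the flange's underside, z up. Black flange 85 mm across, z 0 to 6 mm. Below, grey plug 66 mm across down to z -24, bevelled foot, two orange lugs at +y and -y, 12 mm wide in x, z -14 to -8, out to 40.5 mm from the axis. White pointers on the flange over the lugs. Same after a half turn. Handle: see handle.
- handle (a point): Point on the lid's axis 38 mm above its origin, mid-handle. The handle is a black arch spanning the lid's y: two legs with flat outer faces 46 mm apart (14 mm wide in x, 6 mm thick, z 6 to 56) under a crossbar (z 48 to 56). The hook's rod runs along x through the 34 x 42 mm window and carries the crossbar. Grip it from above over the legs' outer faces, closing along y, fingers either side of the rod.
- hanger: Fixed dark wire grid panel standing on the shelf, 360 mm wide (y), 285 mm high; origin under its middle at shelf height, x normal to it. Two equal steel hooks stick out 127 mm to its -x at y = +85 and -85 mm. The lid hangs on either one, the scoop on the other, both with their x along the panel's x.
- hook_plus (a point): Top of the level rod of the +y hook, where things hang (the other hook is 170 mm to the panel's -y). Rod 8 mm thick, level for 35 mm towards the panel and 15 mm away from it, then turned up to a tip 27 mm away whose top is 12 mm higher than this point. To unhook: raise the thing 15 to 30 mm, then draw it along the panel's -x by 60 mm or more.
- grinder: Fixed spice grinder: red housing 110 mm across, black collar 98 mm across, 140 mm high, on a pale grey silicone mat. Origin under its centre, z up. Two entry slots at +y and -y (white marks on the rim), 17 mm wide in x for the 12 mm lugs; the plug has 2 mm play all round. Green pulse marks 45 degrees clockwise (seen from above) of the white ones, pink-red lock marks at 90 degrees.
- collar (a point): Centre of the collar's rim on the grinder's axis, 140 mm above its origin. The lid goes straight down, its y along the grinder's y either way round, until its flange lies on the rim and its origin here; then it turns clockwise (yaw decreasing), held down by a ledge over the lugs with 2 mm of lift play.
- switch_ring (a joint): Sprung ring in the grinder, driven by the lid's lugs (rad): 0 at the white marks, grows clockwise. A lug has 2.5 mm play each way in the ring's pocket, so the ring lags the lid by about 0.06: lid at the green marks (turned 0.785) reads about 0.72. It springs back with 0.08 to 0.15 N m; past 1.25 it goes over a crest and snaps into the lock at 1.57.
- scoop: Steel scoop hanging on the other hook, 167 mm long, 55 mm wide; origin at the underside of its hanging bar. Bystander.
- canister: Square glass canister with a steel screw-top lid, 84 x 84 x 136 mm, origin under its centre. Bystander.
- dispenser: Red plastic press-button dispenser, 68 mm across, 150 mm high, origin under its centre. Bystander.
- bowl: Clay bowl, 120 mm across, 50 mm high, origin under its centre. Bystander.
- shaker: Wooden salt shaker with a steel top, 52 mm across, 92 mm high, origin under its centre. Bystander.
- tongs: Steel grill tongs lying flat, 220 mm long, 12 mm high, origin under the middle. Bystander.
Not all that is in view belongs to the job. Of the things that look like the lid, the larger one is meant. Leave any purple look-alike of the grinder alone.

How it is judged:
By the outcome, as a careful person would: the job done as asked, in the order asked, and still so for the second after the job is handed in, while the arm keeps its last pose, push and grip.
It also fails if it takes over 51 s, if anything falls off the work surface, if the arm or the gripper's body presses on something with over 40 N, if the wrist force passes 120 N, or if a joint passes its speed limit or range.

## Working session

There is one attempt and no reset: what is moved stays moved. The work goes in short steps, Python scripts to look and compute and a tool call to move; the robot and the scene stay as the last step left them, time stands still between calls to the robot, and variables do not carry over. Pictures are saved under pics/ and viewed, at most 10 in all, crops included, and the job is handed in when it is done.

Besides the shell and the picture viewer there is one more tool, called by a JSON object that holds its "op" and its "data", one argument or row to a line. drive_tool: Moves the arm, as the interface text tells. Its arguments: {"type":"object","properties":{"steps":{"type":"array","items":{"type":"object","properties":{"jaw":{"type":"number"},"dx":{"type":"number"},"dy":{"type":"number"},"dz":{"type":"number"},"rx":{"type":"number"},"ry":{"type":"number"},"rz":{"type":"number"}}}}},"required":["steps"]}

```bash
mkdir -p pics; cat > h.py <<'E'
import numpy as np, cv2
from plant import get_state, viewer, workorder, robot
E
python3 - <<'E'
from h import *
s=get_state(); print({k:np.round(v,3).tolist() for k,v in s.items()}, robot.grip_point_offset)
import pickle
for n in ("side","top"):
    f=viewer.grab_frame(n); cv2.imwrite(f"pics/{n}0.png",f["image"][:,:,::-1]); pickle.dump(f,open(n+".pkl","wb"))
    print(n,[k for k in f],[f[k] for k in("fx","fy","cx","cy")],np.round(f["view"],4).tolist())
E
```

```text
{'time': 0.0, 'qpos': [1.113, 0.116, 1.442, 0.0, 1.584, -0.038], 'joint_velocities': [-0.0, -0.001, 0.001, 0.001, 0.001, -0.0], 'tau': [0.0, -72.125, -62.26, 0.078, 0.024, -0.0], 'tcp_pos': [0.275, 0.616, 0.218], 'eef_rot': [-0.0, 0.208, 0.978, -0.001], 'force': [0.436, -0.789, 0.175], 'moment': [0.028, 0.062, 0.001], 'gripper_force': 0.0, 'width': 0.093} 0.0188
side ['image', 'fx', 'fy', 'cx', 'cy', 'view'] [371.816780943444, 371.816780943444, 324.8262846913776, 195.68980278404393] [[0.8936, -0.4489, 0.004, -0.4885], [0.2197, 0.4452, 0.8681, -0.2357], [-0.3915, -0.7748, 0.4964, -1.216], [0.0, 0.0, 0.0, 1.0]]
top ['image', 'fx', 'fy', 'cx', 'cy', 'view'] [480.94214436111815, 480.94214436111815, 323.5795916547221, 200.12460030658883] [[0.0103, -0.9999, -0.0058, -0.0019], [0.9811, 0.0089, 0.1934, -0.5499], [-0.1933, -0.0077, 0.9811, -1.3206], [0.0, 0.0, 0.0, 1.0]]
```

View pics/side0.png

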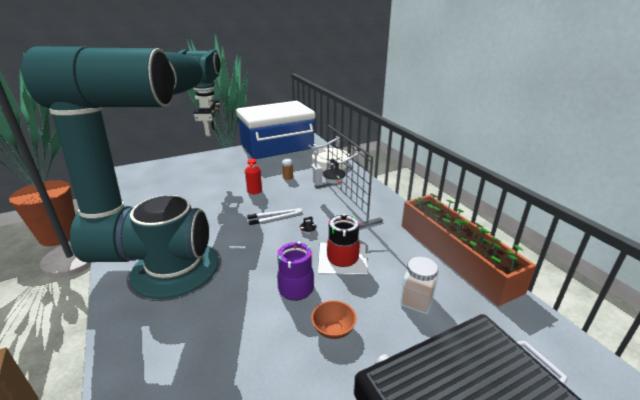

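View pics/top0.png

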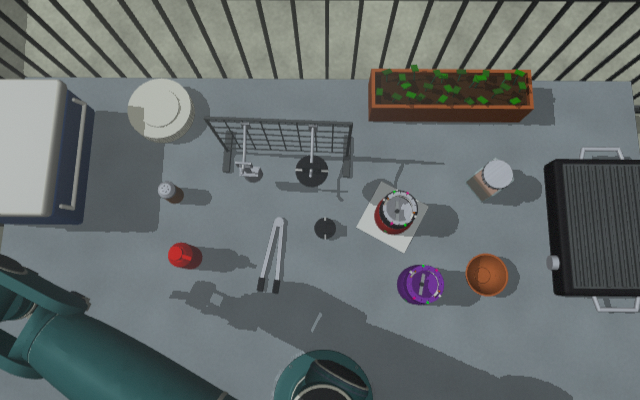

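Candidates for the lid are the black disc with a handle on the right-hand hook (top 312,171) and a small black knob-like look-alike on the shelf (top 325,228). The first is larger and hanging, so I choose it. The scoop hangs on the left hook (250,170). For the grinder, the red one on the pale mat is at (398,212) and the purple look-alike at (421,285), so I choose red. Next is one close crop of both.

```bash
python3 - <<'E'
import pickle,cv2,numpy as np
t=pickle.load(open("top.pkl","rb"))["image"][:,:,::-1];s=pickle.load(open("side.pkl","rb"))["image"][:,:,::-1]
a=cv2.resize(t[110:250,200:360],(400,350)) ; a=cv2.resize(t[112:192,200:360],None,fx=5,fy=5,interpolation=cv2.INTER_CUBIC)[:, :800]
b=cv2.resize(t[180:255,355:435],None,fx=5,fy=5,interpolation=cv2.INTER_CUBIC)
c=cv2.resize(s[130:205,300:380],None,fx=5,fy=5,interpolation=cv2.INTER_CUBIC)
cv2.imwrite("pics/crop1.png",cv2.resize(np.vstack([a,np.hstack([b,c])]),None,fx=.75,fy=.75))
E
```

```text
(no output)
```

View pics/crop1.png

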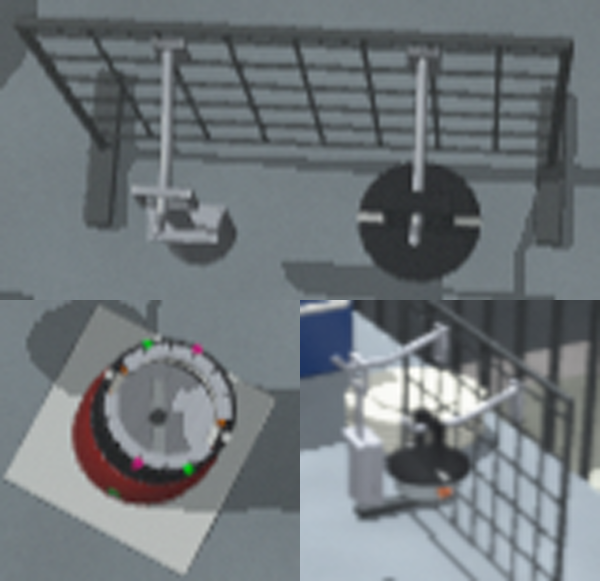

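The crop shows the lid on the -y hook: flange centre at about (312,171) top and (335,175) side, white pointers left and right. The grinder's white marks are at crop (110,378) and (227,437), green at (148,344) and (189,469), and pink at (197,350) and (138,463). The rim centre is near top (399.8,208.5).

```bash
cat >> h.py <<'E'
def ray(f,u,v):
    V=f["view"]; R=V[:3,:3]; o=-R.T@V[:3,3]
    d=R.T@np.array([(u-f["cx"])/f["fx"],-(v-f["cy"])/f["fy"],-1]); return o,d
def atz(f,u,v,z):
    o,d=ray(f,u,v); return o+d*(z-o[2])/d[2]
def tri(rs):
    A=0;b=0
    for o,d in rs:
        d=d/np.linalg.norm(d);P=np.eye(3)-np.outer(d,d);A=A+P;b=b+P@o
    return np.linalg.solve(A,b)
E
python3 - <<'E'
from h import *; import pickle
t=pickle.load(open("top.pkl","rb"));s=pickle.load(open("side.pkl","rb"))
np.set_printoptions(precision=4,suppress=True)
c=lambda x,y,ox,oy:(ox+x/3.75-.4,oy+y/3.75-.4)
m={k:[atz(t,*c(x,y-300,355,180),.14) for x,y in v] for k,v in dict(w=[(110,377),(227,437)],g=[(148,344),(189,469)],p=[(197,350),(138,463)]).items()}
for k,(a,b) in m.items(): d=b-a; print(k,(a+b)/2,np.linalg.norm(d),np.degrees(np.arctan2(d[1],d[0])))
for k in((22,26),(572,45)): print("panel",atz(t,*c(*k,200,112),.285))
a,b=[atz(t,*c(*k,200,112),.285) for k in((22,26),(572,45))]; d=a-b; print(np.linalg.norm(d),"yaw of y",np.degrees(np.arctan2(d[1],d[0])),(a+b)/2)
L=c(420,221,200,112)
print("lid",tri([ray(t,*L),ray(s,*c(430-300,468-300,300,130))]))
for z in(.12,.15,.18): print(z,atz(t,*L,z),[np.linalg.norm(atz(t,*c(370,218,200,112),z)-atz(t,*c(470,218,200,112),z)), np.linalg.norm(atz(t,*c(359,221,200,112),z)-atz(t,*c(481,221,200,112),z))])
print("hookrod bases",[atz(t,*c(*k,200,112),.22) for k in((165,60),(424,62))])
E
```

```text
w [ 0.5131 -0.1996  0.14  ] 0.09250090524987586 -117.37718761417042
g [ 0.5137 -0.1997  0.14  ] 0.09399800376994477 -163.13719760176315
p [ 0.5136 -0.1992  0.14  ] 0.0927827154163664 152.03399757358133
panel [0.7057 0.2934 0.285 ]
panel [ 0.6955 -0.0662  0.285 ]
0.35973893720913114 yaw of y 88.38274625283316 [0.7006 0.1136 0.285 ]
lid [0.6012 0.0339 0.1929]
0.12 [0.6195 0.0367 0.12  ] [np.float64(0.07338839216723578), np.float64(0.0895041115995072)]
0.15 [0.6117 0.0357 0.15  ] [np.float64(0.07167102679422882), np.float64(0.08740962148378877)]
0.18 [0.6038 0.0347 0.18  ] [np.float64(0.06995366142122188), np.float64(0.08531513136807033)]
hookrod bases [array([0.7063, 0.2108, 0.22  ]), array([0.7063, 0.0322, 0.22  ])]
```

{"op": "drive_tool", "data": {
  "steps": [
    {"jaw":1,"dz":0.04},
    {"jaw":1,"dz":0.04},
    {"jaw":1,"dz":0.04,"dx":0.01},
    {"jaw":1,"dx":0.02,"dy":-0.036,"rz":2},
    {"jaw":1,"dx":0.02,"dy":-0.036,"rz":2},
    {"jaw":1,"dx":0.02,"dy":-0.036,"rz":2},
    {"jaw":1,"dx":0.02,"dy":-0.036,"rz":2},
    {"jaw":1,"dx":0.02,"dy":-0.036,"rz":2},
    {"jaw":1,"dx":0.02,"dy":-0.036,"rz":2},
    {"jaw":1,"dx":0.02,"dy":-0.036,"rz":2}
  ]
}}

```text
invalid input
```

{"op": "drive_tool", "data": {
  "steps": [
    {"jaw":1,"dx":0.02,"dy":-0.036,"rz":2},
    {"jaw":1,"dx":0.02,"dy":-0.036,"rz":2},
    {"jaw":1,"dx":0.02,"dy":-0.036,"rz":2},
    {"jaw":1,"dx":0.02,"dy":-0.036,"rz":2},
    {"jaw":1,"dx":0.01,"dy":-0.036},
    {"jaw":1,"dx":0.01,"dy":-0.036},
    {"jaw":1,"dx":0.01,"dy":-0.036},
    {"jaw":1,"dy":-0.036},
    {"jaw":1}
  ]
}}

```text
invalid input
```

```bash
cat >> h.py <<'E'
from scipy.spatial.transform import Rotation as Ro
import pickle
def wrist(name):
    s=get_state(); f=viewer.grab_frame("wrist"); T=np.eye(4); T[:3,:3]=Ro.from_quat(s["eef_rot"],scalar_first=True).as_matrix(); T[:3,3]=s["tcp_pos"]
    f["view"]=np.linalg.inv(T@f["hand_eye"]); cv2.imwrite(f"pics/{name}.png",f["image"][:,:,::-1]); pickle.dump(f,open(name+".pkl","wb")); return s,f
def yaw(s): y=Ro.from_quat(s["eef_rot"],scalar_first=True).as_matrix()[:,1]; return np.degrees(np.arctan2(y[1],y[0]))
def proj(f,p):
    q=f["view"][:3,:3]@np.asarray(p)+f["view"][:3,3]; return (f["cx"]+f["fx"]*q[0]/-q[2], f["cy"]-f["fy"]*q[1]/-q[2])
E
python3 - <<'E'
from h import *
s,f=wrist("w1"); print(s["time"],s["tcp_pos"],yaw(s),f["fx"],f["hand_eye"].round(3).tolist(), [k for k in f])
E
```

```text
0.1 [0.27503787 0.61621689 0.21797883] 65.94811615778234 284.13352613028593 [[-0.0, 0.969, 0.246, 0.068], [1.0, 0.001, -0.001, -0.001], [-0.001, 0.246, -0.969, -0.166], [0.0, 0.0, 0.0, 1.0]] ['image', 'fx', 'fy', 'cx', 'cy', 'hand_eye', 'view']
```

View pics/w1.png

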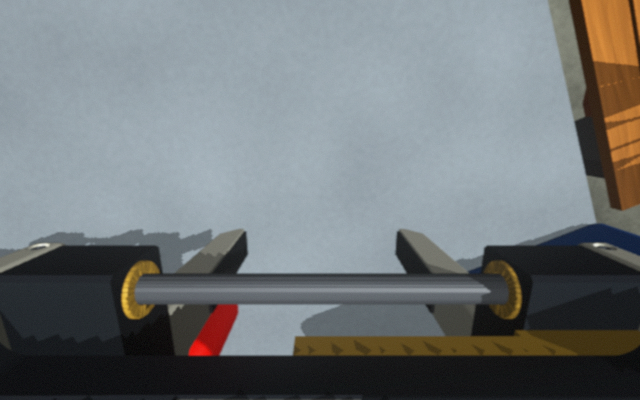

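The arm hasn't moved: the wrist picture shows bare shelf between the fingers, with finger tips at (245,235) and (400,235). I'll resend with all the keys filled in.

{"op": "drive_tool", "data": {
  "steps": [
    {"jaw":1,"dx":0,"dy":0,"dz":0.04,"rx":0,"ry":0,"rz":0},
    {"jaw":1,"dx":0,"dy":0,"dz":0.04,"rx":0,"ry":0,"rz":0},
    {"jaw":1,"dx":0.01,"dy":0,"dz":0.04,"rx":0,"ry":0,"rz":0},
    {"jaw":1,"dx":0.02,"dy":-0.036,"dz":0,"rx":0,"ry":0,"rz":2},
    {"jaw":1,"dx":0.02,"dy":-0.036,"dz":0,"rx":0,"ry":0,"rz":2},
    {"jaw":1,"dx":0.02,"dy":-0.036,"dz":0,"rx":0,"ry":0,"rz":2},
    {"jaw":1,"dx":0.02,"dy":-0.036,"dz":0,"rx":0,"ry":0,"rz":2},
    {"jaw":1,"dx":0.02,"dy":-0.036,"dz":0,"rx":0,"ry":0,"rz":2},
    {"jaw":1,"dx":0.02,"dy":-0.036,"dz":0,"rx":0,"ry":0,"rz":2},
    {"jaw":1,"dx":0.02,"dy":-0.036,"dz":0,"rx":0,"ry":0,"rz":2}
  ]
}}

```text
time: 1.15
tcp_pos: [0.4256, 0.3628, 0.3385]
eef_rot: [0.0, 0.087, 0.996, -0.0]
force: [1.2, 0.0, -0.5]
width: 0.0929
gripper_force: 0.0
```

{"op": "drive_tool", "data": {
  "steps": [
    {"jaw":1,"dx":0.018,"dy":-0.036,"dz":0,"rx":0,"ry":0,"rz":1},
    {"jaw":1,"dx":0.018,"dy":-0.036,"dz":0,"rx":0,"ry":0,"rz":1},
    {"jaw":1,"dx":0.018,"dy":-0.036,"dz":0,"rx":0,"ry":0,"rz":1},
    {"jaw":1,"dx":0.018,"dy":-0.036,"dz":0,"rx":0,"ry":0,"rz":1},
    {"jaw":1,"dx":0.018,"dy":-0.036,"dz":0,"rx":0,"ry":0,"rz":1},
    {"jaw":1,"dx":0.018,"dy":-0.036,"dz":0,"rx":0,"ry":0,"rz":1},
    {"jaw":1,"dx":0.018,"dy":-0.036,"dz":0,"rx":0,"ry":0,"rz":1},
    {"jaw":1,"dx":0.018,"dy":-0.036,"dz":0,"rx":0,"ry":0,"rz":1},
    {"jaw":1,"dx":0.015,"dy":-0.036,"dz":0,"rx":0,"ry":0,"rz":0.4},
    {"jaw":1,"dx":0,"dy":0,"dz":0,"rx":0,"ry":0,"rz":0}
  ]
}}

```text
time: 2.15
tcp_pos: [0.5851, 0.0369, 0.3377]
eef_rot: [-0.001, 0.016, 1.0, -0.0]
force: [-0.4, 0.5, 1.2]
width: 0.0933
gripper_force: 0.0
```

```bash
python3 - <<'E'
from h import *
s,f=wrist("w2"); print(s["time"],s["tcp_pos"],yaw(s))
for p in [(0.601,.034,.243),(.601,.034,.193)]: print(proj(f,p))
E
```

```text
2.15 [0.58514812 0.03688491 0.33770555] 88.15659989306562
(np.float64(318.83859236626324), np.float64(221.0818630028368))
(np.float64(319.15794894707403), np.float64(207.46920178315833))
```

View pics/w2.png

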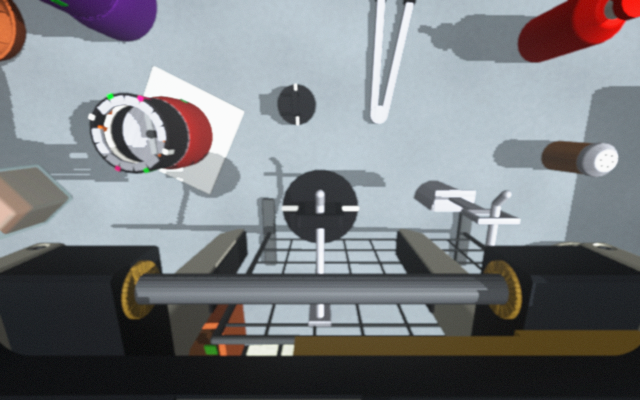

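The wrist picture shows the lid's flange centre at (320.5,206.5), pointers at (292,208) and (350,208), the hook rod running down from (320,195), and the scoop to the right at (490,215). This agrees within 2 mm with the predicted (319,207.5). I go down over the legs.

{"op": "drive_tool", "data": {
  "steps": [
    {"jaw":1,"dx":0.015,"dy":-0.001,"dz":-0.02,"rx":0,"ry":0,"rz":0.2},
    {"jaw":1,"dx":0,"dy":0,"dz":-0.03,"rx":0,"ry":0,"rz":0},
    {"jaw":1,"dx":0,"dy":0,"dz":-0.03,"rx":0,"ry":0,"rz":0},
    {"jaw":1,"dx":0,"dy":0,"dz":-0.03,"rx":0,"ry":0,"rz":0},
    {"jaw":1,"dx":0,"dy":0,"dz":-0.02,"rx":0,"ry":0,"rz":0},
    {"jaw":1,"dx":0,"dy":0,"dz":0,"rx":0,"ry":0,"rz":0}
  ]
}}

```text
time: 2.8
tcp_pos: [0.5978, 0.0404, 0.2057]
eef_rot: [-0.002, 0.012, 1.0, 0.0]
force: [-0.1, -0.0, -0.2]
width: 0.093
gripper_force: 0.0
```

```bash
python3 - <<'E'
from h import *
f=pickle.load(open("w2.pkl","rb")); t=pickle.load(open("top.pkl","rb"))
def blobs(f,win):
    x0,x1,y0,y1=win; im=f["image"]; h=cv2.cvtColor(im,cv2.COLOR_RGB2HSV)
    for n,lo,hi in(("g",(50,140,100),(75,255,255)),("p",(150,130,130),(174,255,255))):
        m=np.zeros(im.shape[:2],np.uint8); m[y0:y1,x0:x1]=cv2.inRange(h,lo,hi)[y0:y1,x0:x1]
        N,_,st,c=cv2.connectedComponentsWithStats(m)
        P=[]
        for i in range(1,N):
            if st[i,4]>=3: p=atz(f,*c[i],.14); P.append(p); print(n,st[i,4],c[i].round(1),p.round(4))
        if len(P)==2: d=P[1]-P[0]; print("  mid",((P[0]+P[1])/2).round(4),np.linalg.norm(d).round(4),np.degrees(np.arctan2(d[1],d[0])).round(2))
blobs(f,(80,200,85,185)); blobs(t,(370,430,185,235))
s,f=wrist("w3");print(s["tcp_pos"],yaw(s),s["force"])
E
```

```text
g 30 [109.6  96.1] [ 0.4681 -0.2145  0.14  ]
g 23 [145.8 170. ] [ 0.5583 -0.1872  0.14  ]
  mid [ 0.5132 -0.2008  0.14  ] 0.0942 16.81
p 36 [141.2  97.9] [ 0.4714 -0.1769  0.14  ]
p 23 [117.4 167.9] [ 0.5545 -0.2231  0.14  ]
  mid [ 0.513 -0.2    0.14 ] 0.0951 -29.09
g 4 [394.  191.2] [ 0.5589 -0.1859  0.14  ]
g 5 [404.6 224.8] [ 0.4684 -0.2122  0.14  ]
  mid [ 0.5136 -0.199   0.14  ] 0.0943 -163.76
p 3 [407.3 192.7] [ 0.5553 -0.2215  0.14  ]
p 5 [391.4 222.8] [ 0.4734 -0.1774  0.14  ]
  mid [ 0.5144 -0.1995  0.14  ] 0.0931 151.75
[0.59778963 0.04041313 0.20574464] 88.5970941307854 [-0.14885294 -0.01362552 -0.24037341]
```

View pics/w3.png

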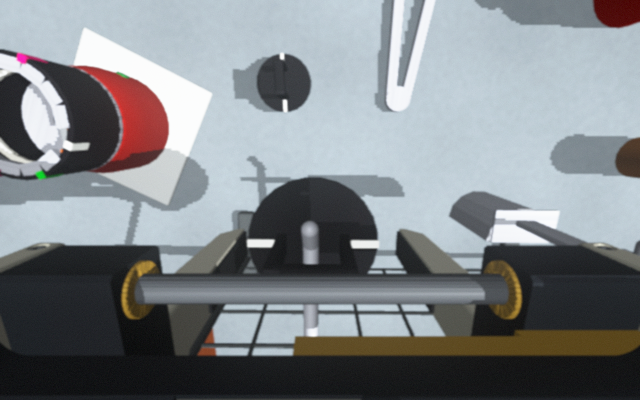

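Here the lid sits 8 px left of the finger midline at 321: flange centre 313, pointers at row 243.5. I compute the shift.

```bash
python3 - <<'E'
from h import *
f=pickle.load(open("w3.pkl","rb"))
a,b=atz(f,260,243.5,.193),atz(f,364.5,243.5,.193);print((a+b)/2,b-a,get_state()["tcp_pos"])
g=pickle.load(open("w2.pkl","rb"))
a,b=ray(g,320.7,208.3),ray(f,312.3,243.5);print(tri([a,b]))
print(proj(f,(*get_state()["tcp_pos"][:2],.193)))
E
```

```text
[0.60284546 0.0341248  0.193     ] [0.00178409 0.07027529 0.        ] [0.59846437 0.04029503 0.2080557 ]
[0.59950328 0.03515331 0.20161951]
(np.float64(321.27354820909085), np.float64(237.15684316137282))
```

{"op": "drive_tool", "data": {
  "steps": [
    {"jaw":1,"dx":0.003,"dy":-0.006,"dz":0.001,"rx":0,"ry":0,"rz":0},
    {"jaw":1,"dx":0,"dy":0,"dz":0,"rx":0,"ry":0,"rz":0},
    {"jaw":-1,"dx":0,"dy":0,"dz":0,"rx":0,"ry":0,"rz":0},
    {"jaw":-1,"dx":0,"dy":0,"dz":0,"rx":0,"ry":0,"rz":0},
    {"jaw":-1,"dx":0,"dy":0,"dz":0,"rx":0,"ry":0,"rz":0},
    {"jaw":-1,"dx":0,"dy":0,"dz":0,"rx":0,"ry":0,"rz":0},
    {"jaw":-1,"dx":0,"dy":0,"dz":0,"rx":0,"ry":0,"rz":0},
    {"jaw":-1,"dx":0,"dy":0,"dz":0,"rx":0,"ry":0,"rz":0}
  ]
}}

```text
time: 3.65
tcp_pos: [0.6021, 0.0334, 0.2096]
eef_rot: [-0.0, 0.013, 1.0, -0.0]
force: [-0.2, 0.9, 0.6]
width: 0.0494
gripper_force: 0.0
```

{"op": "drive_tool", "data": {
  "steps": [
    {"jaw":-1,"dx":0,"dy":0,"dz":0,"rx":0,"ry":0,"rz":0},
    {"jaw":-1,"dx":0,"dy":0,"dz":0,"rx":0,"ry":0,"rz":0},
    {"jaw":-1,"dx":0,"dy":0,"dz":0,"rx":0,"ry":0,"rz":0},
    {"jaw":-1,"dx":0,"dy":0,"dz":0,"rx":0,"ry":0,"rz":0},
    {"jaw":-1,"dx":0,"dy":0,"dz":0.002,"rx":0,"ry":0,"rz":0}
  ]
}}

```text
time: 4.15
tcp_pos: [0.602, 0.0334, 0.2114]
eef_rot: [-0.0, 0.013, 1.0, -0.0]
force: [-0.7, -1.2, -1.2]
width: 0.0456
gripper_force: 30.0
```

{"op": "drive_tool", "data": {
  "steps": [
    {"jaw":-1,"dx":0,"dy":0,"dz":0.007,"rx":0,"ry":0,"rz":0},
    {"jaw":-1,"dx":0,"dy":0,"dz":0.007,"rx":0,"ry":0,"rz":0},
    {"jaw":-1,"dx":0,"dy":0,"dz":0.006,"rx":0,"ry":0,"rz":0},
    {"jaw":-1,"dx":0,"dy":0,"dz":0,"rx":0,"ry":0,"rz":0},
    {"jaw":-1,"dx":-0.015,"dy":0.0004,"dz":0,"rx":0,"ry":0,"rz":0},
    {"jaw":-1,"dx":-0.015,"dy":0.0004,"dz":0,"rx":0,"ry":0,"rz":0},
    {"jaw":-1,"dx":-0.02,"dy":0.0005,"dz":0,"rx":0,"ry":0,"rz":0},
    {"jaw":-1,"dx":-0.02,"dy":0.0005,"dz":0,"rx":0,"ry":0,"rz":0},
    {"jaw":-1,"dx":-0.019,"dy":0.0005,"dz":0,"rx":0,"ry":0,"rz":0},
    {"jaw":-1,"dx":0,"dy":0,"dz":0,"rx":0,"ry":0,"rz":0}
  ]
}}

```text
time: 5.15
tcp_pos: [0.5119, 0.0358, 0.2321]
eef_rot: [0.0, 0.013, 1.0, 0.0]
force: [0.2, -0.4, -1.4]
width: 0.0459
gripper_force: 30.0
```

{"op": "drive_tool", "data": {
  "steps": [
    {"jaw":-1,"dx":0,"dy":-0.02,"dz":0,"rx":0,"ry":0,"rz":-3},
    {"jaw":-1,"dx":0,"dy":-0.025,"dz":0,"rx":0,"ry":0,"rz":-3},
    {"jaw":-1,"dx":0,"dy":-0.025,"dz":0,"rx":0,"ry":0,"rz":-3},
    {"jaw":-1,"dx":0,"dy":-0.025,"dz":0,"rx":0,"ry":0,"rz":-3},
    {"jaw":-1,"dx":0,"dy":-0.025,"dz":0,"rx":0,"ry":0,"rz":-3},
    {"jaw":-1,"dx":0,"dy":-0.025,"dz":0,"rx":0,"ry":0,"rz":-3},
    {"jaw":-1,"dx":0,"dy":-0.025,"dz":0,"rx":0,"ry":0,"rz":-3},
    {"jaw":-1,"dx":0,"dy":-0.025,"dz":0,"rx":0,"ry":0,"rz":-3},
    {"jaw":-1,"dx":0,"dy":-0.025,"dz":0,"rx":0,"ry":0,"rz":-3},
    {"jaw":-1,"dx":0,"dy":-0.015,"dz":0,"rx":0,"ry":0,"rz":0}
  ]
}}

```text
time: 6.15
tcp_pos: [0.5135, -0.201, 0.2313]
eef_rot: [-0.0, 0.247, 0.969, -0.0]
force: [0.3, 0.7, -1.3]
width: 0.0458
gripper_force: 30.0
```

```bash
python3 - <<'E'
from h import *
P=[]
for _ in range(1):
    s,f=wrist("w4")
print(s["time"],s["tcp_pos"],yaw(s),s["force"])
s,f2=get_state(),viewer.grab_frame("top");pickle.dump(f2,open("top4.pkl","wb"))
f3=viewer.grab_frame("side");pickle.dump(f3,open("side4.pkl","wb"))
a=f["image"][:,:,::-1][130:400,140:500]; a=cv2.resize(a,(640,480))[:, :]
u,v=map(int,proj(f2,(.5133,-.2,.2)));b=cv2.resize(f2["image"][v-30:v+30,u-40:u+40,::-1],(320,240),interpolation=2)
u,v=map(int,proj(f3,(.5133,-.2,.17)));c=cv2.resize(f3["image"][v-30:v+30,u-40:u+40,::-1],(320,240),interpolation=2);print(u,v)
cv2.imwrite("pics/c4.png",np.vstack([cv2.resize(a,(480,360)),cv2.resize(np.hstack([b,c]),(480,180))]))
E
```

```text
6.15 [ 0.51346497 -0.20104536  0.23134952] 61.44042339509061 [ 0.2970077   0.65744553 -1.34678167]
343 216
```

View pics/w4.png

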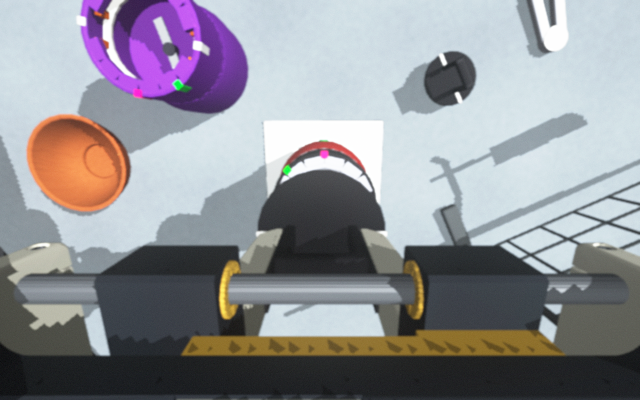

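The picture shows the lid over the grinder: the flange spans columns 258 to 385 with its far edge at about row 170. One green mark is visible at (287,170) and one pink at (324,155). I fit the lid's offset in the tool and check the collar.

```bash
python3 - <<'E'
from h import *
f=pickle.load(open("w4.pkl","rb")); im=f["image"]; h=cv2.cvtColor(im,cv2.COLOR_RGB2HSV)
C=np.array([.5133,-.1998,.14]); al=np.radians(61.5)
for n,lo,hi,an in(("g",(50,140,100),(75,255,255),-45),("p",(150,130,130),(174,255,255),-90)):
    m=cv2.inRange(h,lo,hi); m[:140]=0; m[185:]=0; m[:,:270]=0; m[:,345:]=0
    v,u=np.nonzero(m); p=atz(f,u.mean(),v.mean(),.14)
    for k in(0,180):
        e=C+.0472*np.array([np.cos(al+np.radians(an+k)),np.sin(al+np.radians(an+k)),0]); 
        if np.linalg.norm(e-p)<.02: print(n,u.mean(),v.mean(),"err",p-e)
# dark mask edges
g=im.sum(2)
for r in(165,168,170,172,175,180,185,190,195,200,210,220,225): 
    x=np.nonzero(g[r,250:395]<150)[0]+250; print(r,x.min() if len(x) else None,x.max() if len(x) else None,end="; ")
print()
T=Ro.from_quat(get_state()["eef_rot"],scalar_first=True).as_matrix(); tcp=np.array([.5135,-.2005,.2313])
th=np.linspace(0,2*np.pi,721)
for dz in(-.019,-.015,-.011):   # flange underside rel TCP
  for d in(-.003,0,.003):
    Q=[]
    for z in(dz-0.0,dz+.006):
      Q+= [proj(f,tcp+T@np.array([d+.0425*np.cos(a),.0425*np.sin(a),0])+[0,0,z]) for a in th]
    Q=np.array(Q); out=[]
    for r in(175,190,210,225):
        q=Q[abs(Q[:,1]-r)<.8]; out.append((r,q[:,0].min().round(0),q[:,0].max().round(0)) if len(q) else r)
    print(dz,d,"top",Q[:,1].min().round(1),out)
E
```

```text
g 286.58 169.34 err [0.00023588 0.00065832 0.        ]
p 324.0 153.0344827586207 err [-0.00015369  0.00147711  0.        ]
165 None None; 168 None None; 170 None None; 172 None None; 175 None None; 180 None None; 185 None None; 190 None None; 195 None None; 200 None None; 210 None None; 220 None None; 225 286 354; 
-0.019 -0.003 top 175.5 [(175, np.float64(316.0), np.float64(329.0)), (190, np.float64(281.0), np.float64(364.0)), (210, np.float64(265.0), np.float64(380.0)), (225, np.float64(260.0), np.float64(385.0))]
-0.019 0 top 170.9 [(175, np.float64(298.0), np.float64(347.0)), (190, np.float64(276.0), np.float64(369.0)), (210, np.float64(263.0), np.float64(382.0)), (225, np.float64(259.0), np.float64(386.0))]
-0.019 0.003 top 166.3 [(175, np.float64(289.0), np.float64(356.0)), (190, np.float64(272.0), np.float64(373.0)), (210, np.float64(261.0), np.float64(384.0)), (225, np.float64(259.0), np.float64(386.0))]
-0.015 -0.003 top 176.4 [175, (190, np.float64(282.0), np.float64(364.0)), (210, np.float64(265.0), np.float64(380.0)), (225, np.float64(259.0), np.float64(386.0))]
-0.015 0 
[... 263 characters left out ...]
0, np.float64(272.0), np.float64(373.0)), (210, np.float64(261.0), np.float64(385.0)), (225, np.float64(258.0), np.float64(388.0))]
-0.011 -0.003 top 177.4 [175, (190, np.float64(283.0), np.float64(363.0)), (210, np.float64(265.0), np.float64(380.0)), (225, np.float64(259.0), np.float64(387.0))]
-0.011 0 top 172.7 [(175, np.float64(303.0), np.float64(343.0)), (190, np.float64(277.0), np.float64(368.0)), (210, np.float64(262.0), np.float64(383.0)), (225, np.float64(257.0), np.float64(388.0))]
-0.011 0.003 top 167.9 [(175, np.float64(291.0), np.float64(354.0)), (190, np.float64(272.0), np.float64(373.0)), (210, np.float64(260.0), np.float64(385.0)), (225, np.float64(256.0), np.float64(389.0))]
```

View pics/c4.png

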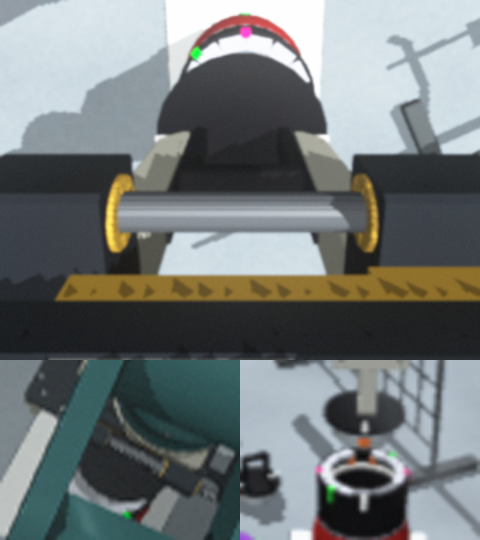

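{"op": "drive_tool", "data": {
  "steps": [
    {"jaw":-1,"dx":0.001,"dy":0.001,"dz":-0.01,"rx":0,"ry":0,"rz":0},
    {"jaw":-1,"dx":0,"dy":0,"dz":-0.015,"rx":0,"ry":0,"rz":0},
    {"jaw":-1,"dx":0,"dy":0,"dz":-0.01,"rx":0,"ry":0,"rz":0},
    {"jaw":-1,"dx":0,"dy":0,"dz":-0.007,"rx":0,"ry":0,"rz":0},
    {"jaw":-1,"dx":0,"dy":0,"dz":0,"rx":0,"ry":0,"rz":0},
    {"jaw":-1,"dx":0,"dy":0,"dz":0,"rx":0,"ry":0,"rz":0}
  ]
}}

```text
time: 6.9
tcp_pos: [0.5142, -0.1982, 0.1898]
eef_rot: [0.0, 0.246, 0.969, -0.0]
force: [-0.8, 0.6, -0.2]
width: 0.0457
gripper_force: 30.0
```

{"op": "drive_tool", "data": {
  "steps": [
    {"jaw":-1,"dx":0,"dy":0,"dz":-0.004,"rx":0,"ry":0,"rz":0},
    {"jaw":-1,"dx":0,"dy":0,"dz":-0.004,"rx":0,"ry":0,"rz":0},
    {"jaw":-1,"dx":0,"dy":0,"dz":0,"rx":0,"ry":0,"rz":0}
  ]
}}

```text
time: 7.2
tcp_pos: [0.514, -0.1982, 0.181]
eef_rot: [-0.0, 0.246, 0.969, 0.0]
force: [0.2, 0.6, -1.3]
width: 0.0458
gripper_force: 30.0
```

{"op": "drive_tool", "data": {
  "steps": [
    {"jaw":-1,"dx":0,"dy":0,"dz":-0.003,"rx":0,"ry":0,"rz":0},
    {"jaw":-1,"dx":0,"dy":0,"dz":-0.003,"rx":0,"ry":0,"rz":0},
    {"jaw":-1,"dx":0,"dy":0,"dz":0,"rx":0,"ry":0,"rz":0}
  ]
}}

```text
time: 7.5
tcp_pos: [0.514, -0.1982, 0.1751]
eef_rot: [-0.0, 0.246, 0.969, 0.0]
force: [-0.2, 0.0, -0.8]
width: 0.0462
gripper_force: 30.0
```

{"op": "drive_tool", "data": {
  "steps": [
    {"jaw":-1,"dx":0,"dy":0,"dz":-0.002,"rx":0,"ry":0,"rz":0},
    {"jaw":-1,"dx":0,"dy":0,"dz":-0.002,"rx":0,"ry":0,"rz":0},
    {"jaw":-1,"dx":0,"dy":0,"dz":0,"rx":0,"ry":0,"rz":0}
  ]
}}

```text
time: 7.8
tcp_pos: [0.514, -0.1983, 0.1713]
eef_rot: [-0.0, 0.246, 0.969, 0.0]
force: [1.1, -0.7, -0.8]
width: 0.0464
gripper_force: 30.0
```

{"op": "drive_tool", "data": {
  "steps": [
    {"jaw":-1,"dx":0,"dy":0,"dz":-0.002,"rx":0,"ry":0,"rz":0},
    {"jaw":-1,"dx":0,"dy":0,"dz":-0.002,"rx":0,"ry":0,"rz":0},
    {"jaw":-1,"dx":0,"dy":0,"dz":0,"rx":0,"ry":0,"rz":0}
  ]
}}

```text
time: 8.1
tcp_pos: [0.514, -0.1983, 0.1673]
eef_rot: [-0.0, 0.246, 0.969, 0.0]
force: [-0.2, -0.3, -0.2]
width: 0.0458
gripper_force: 30.0
```

{"op": "drive_tool", "data": {
  "steps": [
    {"jaw":-1,"dx":0,"dy":0,"dz":-0.002,"rx":0,"ry":0,"rz":0},
    {"jaw":-1,"dx":0,"dy":0,"dz":-0.001,"rx":0,"ry":0,"rz":0},
    {"jaw":-1,"dx":0,"dy":0,"dz":0,"rx":0,"ry":0,"rz":0}
  ]
}}

```text
time: 8.4
tcp_pos: [0.5141, -0.1983, 0.1645]
eef_rot: [-0.0, 0.246, 0.969, -0.0]
force: [0.0, -0.3, -1.1]
width: 0.0458
gripper_force: 30.0
```

{"op": "drive_tool", "data": {
  "steps": [
    {"jaw":-1,"dx":0,"dy":0,"dz":-0.002,"rx":0,"ry":0,"rz":0},
    {"jaw":-1,"dx":0,"dy":0,"dz":-0.002,"rx":0,"ry":0,"rz":0},
    {"jaw":-1,"dx":0,"dy":0,"dz":0,"rx":0,"ry":0,"rz":0}
  ]
}}

```text
time: 8.7
tcp_pos: [0.514, -0.1983, 0.1602]
eef_rot: [-0.0, 0.246, 0.969, 0.0]
force: [1.2, -0.5, -1.0]
width: 0.0458
gripper_force: 30.0
```

{"op": "drive_tool", "data": {
  "steps": [
    {"jaw":-1,"dx":0,"dy":0,"dz":-0.002,"rx":0,"ry":0,"rz":0},
    {"jaw":-1,"dx":0,"dy":0,"dz":0,"rx":0,"ry":0,"rz":0}
  ]
}}

```text
time: 8.9
tcp_pos: [0.5142, -0.1984, 0.1597]
eef_rot: [0.0, 0.246, 0.969, -0.0]
force: [-4.4, 1.1, 8.5]
width: 0.0455
gripper_force: 30.0
```

{"op": "drive_tool", "data": {
  "steps": [
    {"jaw":-1,"dx":0,"dy":0,"dz":-0.001,"rx":0,"ry":0,"rz":0},
    {"jaw":-1,"dx":0,"dy":0,"dz":0,"rx":0,"ry":0,"rz":0}
  ]
}}

```text
time: 9.1
tcp_pos: [0.5143, -0.1984, 0.1596]
eef_rot: [0.001, 0.246, 0.969, -0.0]
force: [-7.2, 2.9, 16.5]
width: 0.0459
gripper_force: 30.0
```

Contact at TCP z 0.160 fits seating, since a lug sitting on the rim would stop it 14 mm higher. I check from the side and in the wrist view.

```bash
python3 - <<'E'
from h import *
s,f=wrist("w5"); f3=viewer.grab_frame("side")
u,v=map(int,proj(f3,(.5133,-.2,.14)));c=cv2.resize(f3["image"][v-30:v+30,u-35:u+35,::-1],(560,480),interpolation=2)
cv2.imwrite("pics/c5.png",np.hstack([c,f["image"][130:330,270:370,::-1].repeat(2,0).repeat(2,1)[:480] if 0 else cv2.resize(f["image"][130:250,240:300,::-1],(240,480),interpolation=2)]))
print(s["tcp_pos"],yaw(s),s["moment"])
E
```

```text
[ 0.51426628 -0.19837431  0.15964509] 61.54531272215122 [0.66145524 1.44124472 0.01069894]
```

View pics/c5.png

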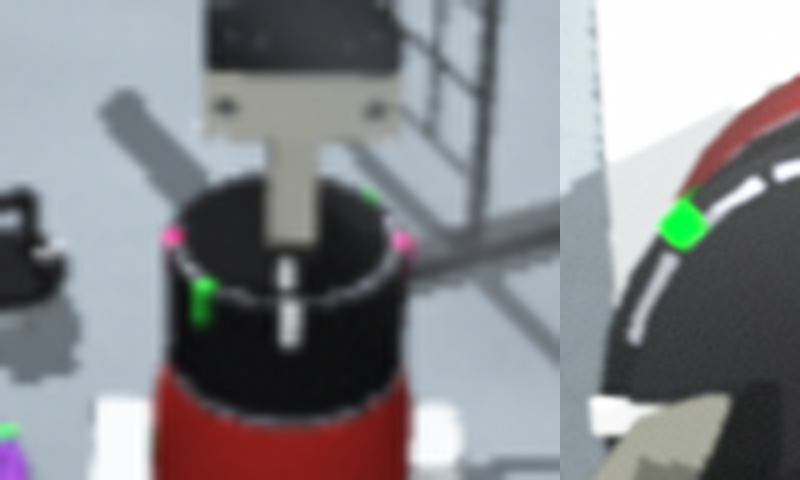

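The side crop shows the flange flush on the rim, with the pointer (285,270) in line with the white mark (290,325). It is seated. I ease the push and turn.

{"op": "drive_tool", "data": {
  "steps": [
    {"jaw":-1,"dx":0,"dy":0,"dz":0.0015,"rx":0,"ry":0,"rz":0},
    {"jaw":-1,"dx":0,"dy":0,"dz":0,"rx":0,"ry":0,"rz":0},
    {"jaw":-1,"dx":0,"dy":0,"dz":0,"rx":0,"ry":0,"rz":-3},
    {"jaw":-1,"dx":0,"dy":0,"dz":0,"rx":0,"ry":0,"rz":-3},
    {"jaw":-1,"dx":0,"dy":0,"dz":0,"rx":0,"ry":0,"rz":-3},
    {"jaw":-1,"dx":0,"dy":0,"dz":0,"rx":0,"ry":0,"rz":-3},
    {"jaw":-1,"dx":0,"dy":0,"dz":0,"rx":0,"ry":0,"rz":0}
  ]
}}

```text
time: 9.9
tcp_pos: [0.5145, -0.1987, 0.1597]
eef_rot: [0.001, 0.347, 0.938, -0.0]
force: [1.9, -1.9, 5.3]
width: 0.0458
gripper_force: 30.0
```

```bash
python3 - <<'E'
from h import *
s=get_state();print(s["tcp_pos"],yaw(s),s["moment"],s["force"])
E
```

```text
[ 0.51452164 -0.19867937  0.15968447] 49.43239866163262 [-0.30710698 -0.15664574  0.03171678] [ 1.93023631 -1.91900424  5.28059373]
```

Turning smoothly with low forces. I continue by -33° in two parts.

{"op": "drive_tool", "data": {
  "steps": [
    {"jaw":-1,"dx":0,"dy":0,"dz":0,"rx":0,"ry":0,"rz":-3},
    {"jaw":-1,"dx":0,"dy":0,"dz":0,"rx":0,"ry":0,"rz":-3},
    {"jaw":-1,"dx":0,"dy":0,"dz":0,"rx":0,"ry":0,"rz":-3},
    {"jaw":-1,"dx":0,"dy":0,"dz":0,"rx":0,"ry":0,"rz":-3},
    {"jaw":-1,"dx":0,"dy":0,"dz":0,"rx":0,"ry":0,"rz":-3},
    {"jaw":-1,"dx":0,"dy":0,"dz":0,"rx":0,"ry":0,"rz":-3},
    {"jaw":-1,"dx":0,"dy":0,"dz":0,"rx":0,"ry":0,"rz":0}
  ]
}}

```text
time: 10.6
tcp_pos: [0.5144, -0.1989, 0.1597]
eef_rot: [0.001, 0.489, 0.872, -0.0]
force: [1.0, -3.7, 5.6]
width: 0.0459
gripper_force: 30.0
```

{"op": "drive_tool", "data": {
  "steps": [
    {"jaw":-1,"dx":0,"dy":0,"dz":0,"rx":0,"ry":0,"rz":-3},
    {"jaw":-1,"dx":0,"dy":0,"dz":0,"rx":0,"ry":0,"rz":-3},
    {"jaw":-1,"dx":0,"dy":0,"dz":0,"rx":0,"ry":0,"rz":-3},
    {"jaw":-1,"dx":0,"dy":0,"dz":0,"rx":0,"ry":0,"rz":-3},
    {"jaw":-1,"dx":0,"dy":0,"dz":0,"rx":0,"ry":0,"rz":-3},
    {"jaw":-1,"dx":0,"dy":0,"dz":0,"rx":0,"ry":0,"rz":0}
  ]
}}

```text
time: 11.2
tcp_pos: [0.5143, -0.1989, 0.1597]
eef_rot: [0.001, 0.599, 0.801, -0.0]
force: [0.1, -3.4, 5.5]
width: 0.0457
gripper_force: 30.0
```

```bash
python3 - <<'E'
from h import *
s,f=wrist("w6"); f3=viewer.grab_frame("side")
u,v=map(int,proj(f3,(.5133,-.2,.14)));c=cv2.resize(f3["image"][v-30:v+30,u-35:u+35,::-1],(560,480),interpolation=2)
cv2.imwrite("pics/c6.png",np.hstack([c,cv2.resize(f["image"][130:250,240:300,::-1],(240,480),interpolation=2)]))
print(s["time"],s["tcp_pos"],yaw(s),s["moment"],s["force"])
E
```

```text
11.2 [ 0.51431829 -0.19891953  0.15969821] 16.4242694341008 [-0.60583359  0.2170194   0.03392793] [ 0.1037536  -3.38454917  5.5177042 ]
```

View pics/c6.png

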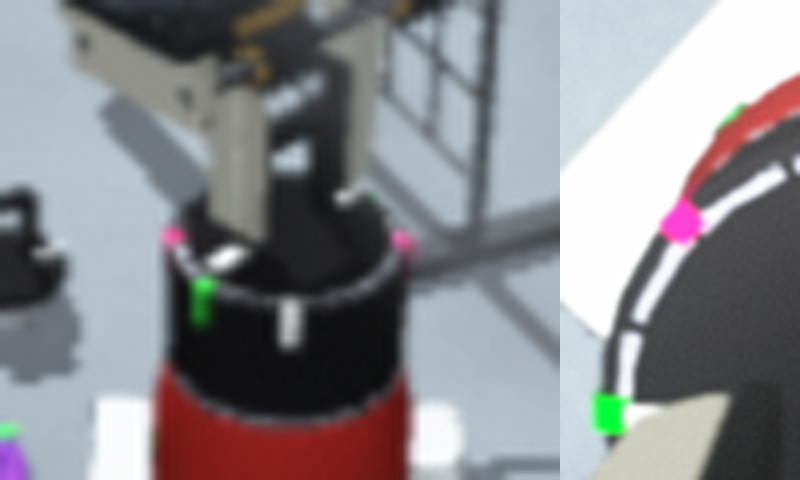

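The pointers stand at the green marks in both views: side (225,258) by the green at (203,300), and wrist pointer at (640,412) on the green at (610,412). A short hold, then a check that the reading stays steady.

{"op": "drive_tool", "data": {
  "steps": [
    {"jaw":-1,"dx":0,"dy":0,"dz":0,"rx":0,"ry":0,"rz":0},
    {"jaw":-1,"dx":0,"dy":0,"dz":0,"rx":0,"ry":0,"rz":0},
    {"jaw":-1,"dx":0,"dy":0,"dz":0,"rx":0,"ry":0,"rz":0},
    {"jaw":-1,"dx":0,"dy":0,"dz":0,"rx":0,"ry":0,"rz":0},
    {"jaw":-1,"dx":0,"dy":0,"dz":0,"rx":0,"ry":0,"rz":0}
  ]
}}

```text
time: 11.8
tcp_pos: [0.5144, -0.1989, 0.1597]
eef_rot: [0.001, 0.598, 0.801, -0.0]
force: [-0.5, -3.6, 5.6]
width: 0.046
gripper_force: 30.0
```

```bash
python3 - <<'E'
from h import *
M=[]
for i in range(8):
    s,f=wrist("w7"); M.append([s["moment"][2],yaw(s),*s["tcp_pos"]])
print(np.mean(M,0),np.std(M,0))
im=f["image"];h=cv2.cvtColor(im,cv2.COLOR_RGB2HSV)
m=cv2.inRange(h,(50,140,100),(75,255,255));m[:200]=0;m[250:]=0;m[:,:235]=0;m[:,420:]=0
v,u=np.nonzero(m);print("green",u[u<320].mean(),v[u<320].mean(),u[u>320],v[u>320])
w=(im.min(2)>190);w[:225]=0;w[243:]=0
for a,b in((244,290),(350,400)):
    v,u=np.nonzero(w[:,a:b]);print("white",u.mean()+a,v.mean(),len(u))
E
```

```text
[ 0.10331577 16.53784981  0.51438098 -0.19889066  0.15972093] [2.55575116e-02 1.53160498e-03 4.53573143e-06 1.06479114e-05
 1.69329914e-05]
green 251.4794520547945 232.87671232876713 [386 387 388 389 390 391 392 393 385 386 387 388 389 390 391 392 393 386
 387 388 389 390 391 392 393 388 389 390 391 392 393 388 389 390 391 392
 393 388 389 390 391 392 393 388 389 390 391 392 393 388 389 390 391 392
 393 387 388 389 390 391 392 393 388 389 390 391] [228 228 228 228 228 228 228 228 229 229 229 229 229 229 229 229 229 230
 230 230 230 230 230 230 230 231 231 231 231 231 231 232 232 232 232 232
 232 233 233 233 233 233 233 234 234 234 234 234 234 235 235 235 235 235
 235 236 236 236 236 236 236 236 237 237 237 237]
white 255.85 234.1888888888889 180
white 385.280701754386 235.30263157894737 228
```

The spring moment of about 0.10 N m is being held, and the pointers lie on the green marks on both sides. I hand in.

```bash
python3 -c "
from plant import workorder; print(workorder.close_job())"
```

```text
the job is handed in; nothing more can be done
None
```

The lid is off its hook and seated in the grinder's collar, turned 45° clockwise with its white pointers on the green marks; it was still gripped and held there, short of the lock, when I handed the job in (about 12 s used).

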